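# Clip a sensor module for its contact reading

## Task

Gently push the green sensor module along its channel until it is fully home against the dark back stop, then swing the spring clip by its red post onto the module's edge and press it against its red stop pin with about 12 newtons. Take your fingers off it for two seconds while the tester reads, then swing the clip back clear of the module by a finger's width or more, leaving the module home. Never force clip or module, and leave everything else alone.

Things in the scene. Friction and masses are not known exactly. Their poses are not given: they have to be found in the camera images.
- fixture: Aluminium test fixture fixed to the bench: plate 12 mm thick, x = -100 to 90 mm, y = -110 to 90 mm; origin on the bench, z up. On it a channel for the module runs along x, centred on y = 30 mm, open to -x: blue side walls 4 mm high, 73 mm apart, x = -40 to 60 mm. Its far end is a dark steel back stop (8 mm high, face at x = 60 mm).
- module: Green sensor module: loose slab 90 (x) by 70 (y) by 8 mm, 110 to 230 g, origin at its underside's centre, lying in the channel on the plate (top 20 mm above the bench); black terminal block 8 mm high on its far end. Fully home its origin is at x = 15, y = 30 mm of the fixture; it starts 12 to 32 mm short. Slides with 1 to 2 N; over 20 N by the fingers damages it.
- clip_post (a point): Top centre of the spring clip's red finger post: round, smooth, 12 mm across, 30 mm tall, top 67 mm above the bench. It stands on the free end of the clip's stiff steel bar (14 mm wide, 3 mm thick, top 37 mm above the bench), 80 mm from the pivot screw's axis; it only turns, it does not lift. x: along the bar, away from the screw; z up. More than 18 N by the fingers, pushing or squeezing, bends the clip.
- clip: The spring clip: bar, post, and below the bar a leaf spring with a smooth white 18 mm ball foot right under the post. Origin on the pivot axis, 12 mm above the bench; x along the bar. Sprung down: off the module the foot's lowest point is 17.5 mm above the bench, 2.5 mm below the module's top, so it rides up over the module's edge (3 to 8 N sideways at the post), then slides on it with 1 to 2 N of drag, either way.
- pivot (a point): Pivot screw's top, 41 mm above the bench, at x = 20, y = -60 mm of the fixture; axes as the fixture's. Parked, the clip points within 16 degrees of the fixture's -x; it swings towards +y (clockwise from above) until the bar's side meets the hard red stop pin (6 mm wide, 28 mm from the screw). The pin's setting varies: the clip stops 59 to 85 degrees from -x. Feel for it. Turning friction is under 1 N at the post.
- relay: Bystander: loose relay, clear cover on a black foot, 26 x 30 x 40 mm, 50 g, origin at its underside, standing on the fixture plate's far right corner (about x = 65, y = -90 mm of the fixture's frame).
- spare: Bystander: blue spare module of the same make, lying on the bench, origin at its underside.
- enclosure: Bystander: open black plastic box 90 x 130 x 45 mm on the bench, origin at its underside.
- driver: Bystander: screwdriver, yellow handle, 190 mm long, lying on the bench.
- crimper: Bystander: crimping pliers with orange handles, 220 mm long, lying on the bench.
- stripper: Bystander: stripping pliers with red handles, 220 mm long, lying on the bench.
- buttonbox: Bystander: white button box 100 x 70 x 66 mm with a yellow and a red button, on the bench, origin at its underside.
Not all that is in view belongs to the job. Of the things like the module, leave any that is yellow; of the rest the larger one is meant.

How it is judged:
On the way, in this order (a step that is already met when the one before it is completed fails the run):
1. the module is fully home against the back stop (within 2 mm) (x of module in the frame of fixture above 0.013 m), for 0.2 s.
2. the clip is pressed against its stop pin (over 18 N at the pin, which takes about 9 N at the post with the drag), the module home (x of module in the frame of fixture above 0.013 m and contact force between clip and fixture above 18 N), for 0.1 s.
3. the clip is left alone on the module, near its stop, the module home, for one second (x of module in the frame of fixture above 0.013 m and y of clip_post in the frame of module above -0.026 m and contact force between the fingers and clip below 0.1 N and contact force between clip and module above 1 N), for 1 s.
At the end, for the whole second after the job is handed in: The clip is swung clear (post's axis at least 50 mm from the module's centre line, so the foot is 6 mm or more clear of the module's edge), the module lies flat and still, home within 2 mm of the back stop, and nothing is touched (x of module in the frame of fixture above 0.013 m and y of clip_post in the frame of module below -0.05 m and contact force between the fingers and clip below 0.1 N and linear speed of module below 0.01 m/s and linear speed of clip below 0.02 m/s and angle between module's own z axis and vertical below 0.03 rad).
It fails at once if the fingers load the clip with more than 18 N (contact force between the fingers and clip above 18 N).
It fails at once if the fingers load the module with more than 20 N (contact force between the fingers and module above 20 N).
It fails at once if a bystander (relay, spare module, black box, screwdriver, pliers, button box) is moved more than 20 mm (distance of any of relay, spare, enclosure, driver, crimper, stripper, buttonbox from where it was at the start of the episode above 0.02 m).
It also fails if it takes over 72 s, if anything falls off the work surface, if the arm or the gripper's body presses on something with over 40 N, if the wrist force passes 120 N, or if a joint passes its speed limit or range.

## Robot

A 6-joint arm with a two-finger parallel gripper is mounted at the origin on the work surface. World frame = base frame: x ahead of the robot, y to its left, z up, the work surface at z = 0. Lengths are in m, angles in rad, forces in N, time in s.
With the tool pointing down it reaches from about 0.3 to 0.825 m from the base axis. Payload 5.4 kg.
Tool frame: the origin (TCP) lies at the very end of the fingers, on their centre line; the grasp point (between the pads) lies 19 mm behind it; z points along the fingers, x is the direction in which the jaws open and shut, and the axes are right-handed (so a half turn about z gives the same grasp; the last joint's range is limited). The gripper opens to 92 mm and grips with 3 to 60 N. Pads are 20 mm wide; open, the fingers measure 128 mm over their backs; the gripper's body (75 mm by 189 mm) begins 69 mm behind the grasp point.
Start: joints at [-1.342, 0.158, 1.597, -0, 1.386, -0.21], TCP at [0.244, -0.521, 0.215] pointing down, gripper open.
Joint ranges: [-2.91, 2.91], [-0.94, 2.29], [0.18, 2.7], [-1.29, 4.43], [0.17, 2.64], [-3, 3]. Speed limits (rad/s): [2.57, 2.57, 3.14, 3.14, 3.14, 3.14].

## Interface

Orientations are given as a rotation vector (axis times angle).
In Python, from workcell import bot gives the robot as it stands. Calls block until the motion is done:
- bot.goto(position, orientation): joint-space move of the TCP to a pose.
- bot.line_to(position, rot=None, max_speed=0.15): straight line of the TCP; rot=None keeps the orientation; max_speed is the mean speed in m/s.
- bot.set_joints(angles): joint-space move.
- bot.set_gripper(opening, newtons=None): opening from 0.0 (shut) to 1.0 (fully open); newtons is the grip in N (None keeps the last); returns when the fingers have stopped.
- bot.hold(seconds).
- bot.inverse_kinematics(position, orientation): joint angles nearest the present ones, or None.
- bot.read_camera(name): name is "scene" or "top" or "wrist"; returns a dict with "pixels" (420x560x3 uint8, blue, green, red), "fx", "fy", "cx", "cy" (pixels), "k1" (the pictures are not rectified: a ray, as slopes to the right and down, at radius r is drawn at 1 + k1 r^2 times it, then the intrinsics apply), "R" (3x3) and "t" (3): a world point X has camera coordinates R X + t. Camera axes: x right, y down, z forward; pixel columns grow to the right and rows downward; lengths in m; the calibration is good to about 2 mm. A picture is of the moment at which its call begins. There is no depth.
A pose or a line that the arm cannot do raises bot.MotionError and nothing moves.
- bot.job_done(): hands the job in, once; it reports no verdict.
Readings, each from a call of its own:
- bot.current_clock(): time.
- bot.current_joints(): joint angles.
- bot.current_joint_vel(): joint speeds.
- bot.current_effort(): joint torques, N m.
- bot.current_ee_pos(): TCP position.
- bot.current_tool_rot(): TCP orientation.
- bot.current_contact_force(): force on the tool from outside, world axes, zero at the start.
- bot.current_ft_torque(): the same for the moment, N m.
- bot.current_opening(): opening from 0.0 (shut) to 1.0 (fully open).
Only numpy, scipy, OpenCV 4.12 (cv2) and the standard library are available. Lean on these libraries where they do the work, as an engineer would, in place of code of your own. Each camera call takes 0.05 s, during which the arm holds its last target.

## Working session

There is one attempt and no reset: what is moved stays moved. The work goes in short steps, each a Python script; the robot and the scene stay as the last script left them, time stands still between calls to the robot, and variables do not carry over. Pictures are saved under pics/ and viewed, and the job is handed in when it is done.

```bash
ls; mkdir -p pics; python3 - <<'E'
from workcell import bot
import cv2,numpy as np
for n in ("scene","top","wrist"):
    c=bot.read_camera(n); cv2.imwrite(f"pics/{n}0.png",c["pixels"])
    print(n,c["fx"],c["fy"],c["cx"],c["cy"],c["k1"],np.round(c["R"],3).tolist(),np.round(c["t"],3))
print(bot.current_clock(),bot.current_tool_rot(),bot.current_contact_force())
E
```

```text
pics
scene 452.55416644373264 452.55416644373264 278.6025856189053 202.40876775360414 -0.03164493985978875 [[0.162, 0.987, 0.006], [0.579, -0.091, -0.81], [-0.799, 0.134, -0.586]] [-0.124 -0.28   1.725]
top 536.0084090348344 536.0084090348344 287.1712491052601 212.02283811793401 -0.0617341604533373 [[-0.008, -1.0, 0.02], [-0.993, 0.006, -0.12], [0.12, -0.021, -0.993]] [0.007 0.592 1.396]
wrist 307.90646208246585 307.90646208246585 286.03690745312065 211.1834194972006 0.020509567183515865 [[0.425, -0.905, -0.001], [-0.875, -0.412, 0.255], [-0.231, -0.108, -0.967]] [-0.574 -0.029  0.39 ]
0.15 [-2.65089616e+00  1.68417778e+00  1.57491047e-03] [ 0.14578514 -0.10591279 -0.06409005]
```

View pics/scene0.png

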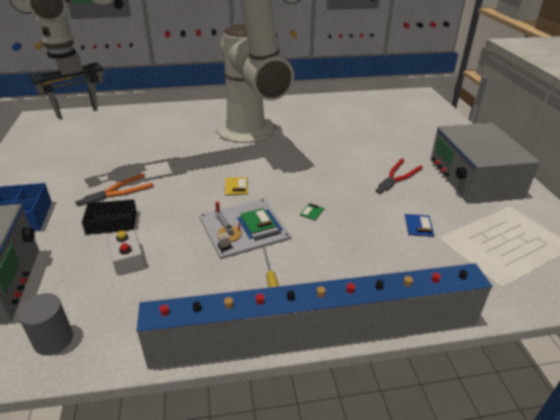

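View pics/top0.png

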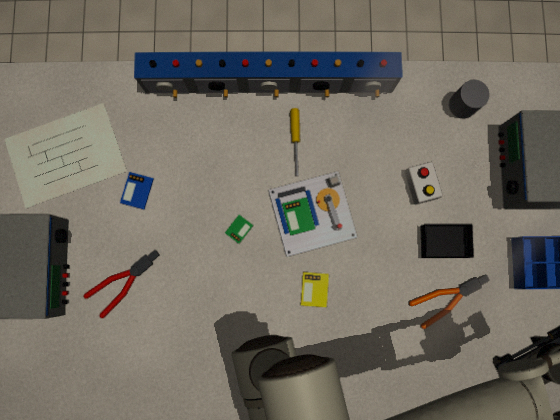

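View pics/wrist0.png

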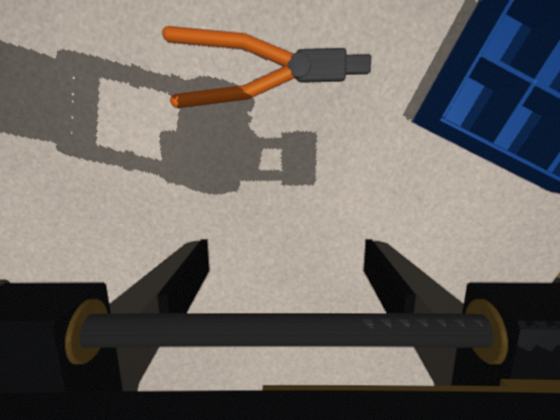

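Candidates that look like the module: a larger green one in the fixture at top (298,215), a small loose green one at (238,229), a yellow one at (314,289) and a blue spare at (137,190). The larger green one in the blue channel fits the description: it isn't yellow, it's bigger than the other green one, and it sits in the channel. I'll confirm it in enlarged crops.

```bash
python3 - <<'E'
import cv2
i=cv2.imread("pics/top0.png")[165:265,215:365]; cv2.imwrite("pics/top0c.png",cv2.resize(i,None,fx=5.3,fy=5.3,interpolation=cv2.INTER_CUBIC))
i=cv2.imread("pics/scene0.png")[190:260,190:295]; cv2.imwrite("pics/scene0c.png",cv2.resize(i,None,fx=7.5,fy=7.5,interpolation=cv2.INTER_CUBIC))
E
```

```text
(no output)
```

View pics/top0c.png

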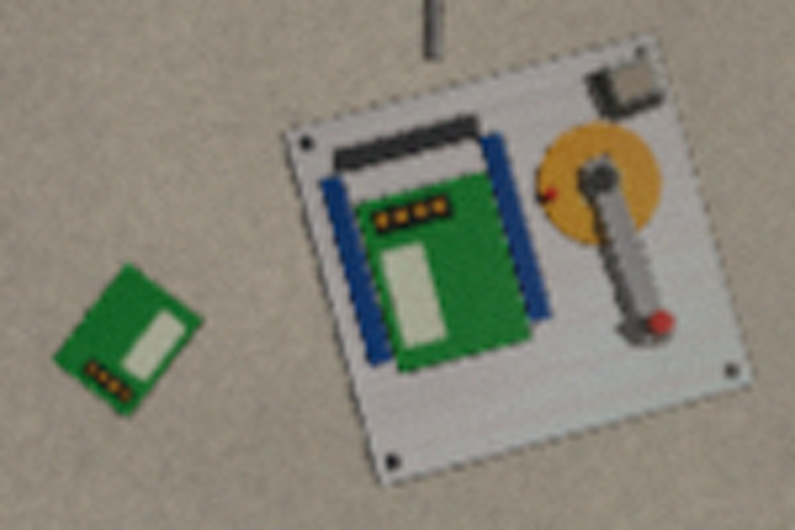

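View pics/scene0c.png

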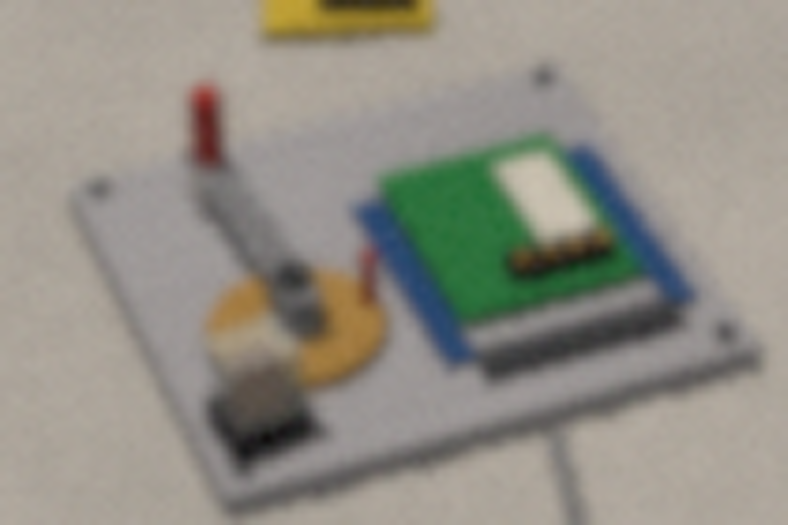

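The crop shows the green module (crop 450,270) in the blue channel, with a gap to the dark back stop at the far end. The clip's red post is at crop (660,322), the pivot at (600,177) and the red pin at (548,193). The small loose green board is clearly smaller and outside the fixture. Next I'll get a rough fixture pose and move the wrist camera over it.

```bash
cat > h.py <<'E'
from workcell import bot
import cv2,numpy as np
from scipy.optimize import least_squares
from scipy.spatial.transform import Rotation as Ro
def snap(n,fn):
    c=bot.read_camera(n); cv2.imwrite(f"pics/{fn}.png",c["pixels"]); np.savez(f"pics/{fn}.npz",**{k:v for k,v in c.items() if k!="pixels"}); return c
def load(fn): return dict(np.load(f"pics/{fn}.npz"))
def ray(c,uv):
    d=np.array([(uv[0]-c["cx"])/c["fx"],(uv[1]-c["cy"])/c["fy"]]); p=d.copy()
    for _ in range(20): p=d/(1+c["k1"]*(p@p))
    R=np.array(c["R"]);return -R.T@np.array(c["t"]),R.T@np.array([p[0],p[1],1])
def onz(c,uv,z):
    o,d=ray(c,uv); return o+d*(z-o[2])/d[2]
def proj(c,X):
    x=np.array(c["R"])@np.array(X)+np.array(c["t"]); p=x[:2]/x[2]; p=p*(1+c["k1"]*(p@p)); return np.array([p[0]*c["fx"]+c["cx"],p[1]*c["fy"]+c["cy"]])
def fitfix(obs,two_z=False):
    # obs: list of (cam, uv, local xyz) ; solve x,y,yaw
    def w(p,l): 
        a=p[2]; return np.array([p[0]+np.cos(a)*l[0]-np.sin(a)*l[1],p[1]+np.sin(a)*l[0]+np.cos(a)*l[1],l[2]])
    f=lambda p: np.concatenate([proj(c,w(p,l))-np.array(uv) for c,uv,l in obs])
    s=least_squares(f,[0.5,0,0],loss="soft_l1"); return s.x,f(s.x).reshape(-1,2)
E
python3 - <<'E'
from h import *
c=snap("top","top1")
g=lambda u,v:(215+u/5.3-.4,165+v/5.3-.4)
obs=[(c,g(287,132),(.09,.09,.012)),(c,g(652,38),(.09,-.11,.012)),(c,g(750,382),(-.1,-.11,.012)),(c,g(380,483),(-.1,.09,.012))]
p,r=fitfix(obs);print(p,np.degrees(p[2]),r.round(1).tolist())
print("post",onz(c,g(660,322),.067),"pivot",onz(c,g(600,177),.041))
# wrist geometry
w=bot.read_camera("wrist"); R=np.array(w["R"]);Rt=Ro.from_rotvec(bot.current_tool_rot()).as_matrix()
print("cam in tool",Rt.T@(-R.T@np.array(w["t"])-bot.current_ee_pos()),"axes",(Rt.T@R.T).round(3).tolist(), Rt.round(2).tolist())
E
```

```text
[ 0.59402221 -0.05524627  0.25607457] 14.671991864204575 [[-1.0, -0.4], [0.4, -1.2], [1.0, 0.5], [-0.4, 0.8]]
post [ 0.55249785 -0.13221771  0.067     ] pivot [ 0.62865113 -0.10639374  0.041     ]
cam in tool [-0.0002348  -0.07181883 -0.17018824] axes [[1.0, 0.0, 0.001], [-0.001, 0.967, 0.255], [-0.001, -0.255, 0.967]] [[0.42, -0.91, -0.0], [-0.91, -0.42, 0.0], [-0.0, -0.0, -1.0]]
```

```bash
cat >> h.py <<'E'
def rot(psi): # tool y along world angle psi, z down
    y=np.array([np.cos(psi),np.sin(psi),0]); z=np.array([0,0,-1.]); x=np.cross(y,z)
    return Ro.from_matrix(np.c_[x,y,z]).as_rotvec()
E
python3 - <<'E'
from h import *
for d in range(-180,180,15):
    q=bot.inverse_kinematics([.55,-.06,.17],rot(np.radians(d)))
    q2=bot.inverse_kinematics([.55,-.06,.045],rot(np.radians(d)))
    print(d,None if q is None else np.round(q,2),q2 is not None)
E
```

```text
-180 [-0.33  0.14  1.71  0.    1.29  1.24] True
-165 [-0.33  0.14  1.71 -0.    1.29  0.98] True
-150 [-0.33  0.14  1.71  0.    1.29  0.72] True
-135 [-0.33  0.14  1.71 -0.    1.29  0.46] True
-120 [-0.33  0.14  1.71 -0.    1.29  0.2 ] True
-105 [-0.33  0.14  1.71 -0.    1.29 -0.07] True
-90 [-0.33  0.14  1.71 -0.    1.29 -0.33] True
-75 [-0.33  0.14  1.71 -0.    1.29 -0.59] True
-60 [-0.33  0.14  1.71 -0.    1.29 -0.85] True
-45 [-0.33  0.14  1.71 -0.    1.29 -1.11] True
-30 [-0.33  0.14  1.71  0.    1.29 -1.37] True
-15 [-0.33  0.14  1.71 -0.    1.29 -1.64] True
0 [-0.33  0.14  1.71 -0.    1.29 -1.9 ] True
15 [-0.33  0.14  1.71 -0.    1.29 -2.16] True
30 [-0.33  0.14  1.71  0.    1.29 -2.42] True
45 [-0.33  0.14  1.71 -0.    1.29 -2.68] True
60 [-0.33  0.14  1.71  0.    1.29 -2.95] True
75 None False
90 [-0.33  0.14  1.71  0.    1.29  2.81] True
105 [-0.33  0.14  1.71 -0.    1.29  2.55] True
120 [-0.33  0.14  1.71 -0.    1.29  2.29] True
135 [-0.33  0.14  1.71 -0.    1.29  2.03] True
150 [-0.33  0.14  1.71  0.    1.29  1.77] True
165 [-0.33  0.14  1.71 -0.    1.29  1.51] True
```

```bash
python3 - <<'E'
from h import *
psi=np.radians(14.7); e=np.array([np.cos(psi),np.sin(psi),0]); n=np.array([-e[1],e[0],0])
C=np.array([.594,-.055,0])
print(bot.current_clock())
for i,s in enumerate((-.045,.045)):
    bot.goto(C-.045*e+s*n+[0,0,.16],rot(psi)); bot.hold(.2)
    c=snap("wrist",f"w{i}"); print(bot.current_clock(),bot.current_contact_force())
E
```

```text
0.25
2.3917 [-0.19572175  0.25965321 -0.02155546]
3.0917 [-0.33532667  0.02935734  0.99642327]
```

View pics/w0.png

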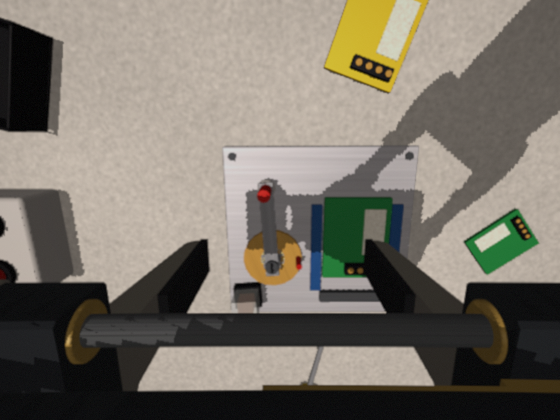

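View pics/w1.png

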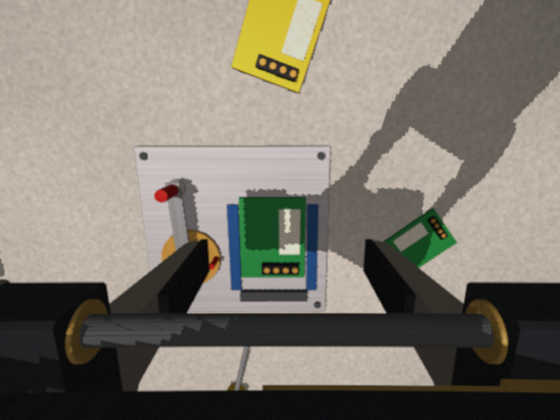

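Both wrist views show the fixture. Image up is fixture -x. In w0 the post top is near (264,194), the pivot near (272,266) and the module from x=323 to 392, with its top edge at row 197. I'll enlarge to read the points.

```bash
python3 - <<'E'
import cv2
for n,(u,v,w,h) in {"w0":(215,140,210,150),"w1":(130,140,210,150)}.items():
    i=cv2.imread(f"pics/{n}.png")[v:v+h,u:u+w]; i=cv2.convertScaleAbs(i,alpha=1.4); i=cv2.resize(i,None,fx=3.8,fy=3.8,interpolation=cv2.INTER_CUBIC)
    for k in range(0,w,20): cv2.line(i,(int(k*3.8),0),(int(k*3.8),5),(0,0,255)); cv2.putText(i,str(u+k),(int(k*3.8),14),0,.33,(0,0,255))
    for k in range(0,h,20): cv2.line(i,(0,int(k*3.8)),(5,int(k*3.8)),(0,0,255)); cv2.putText(i,str(v+k),(6,int(k*3.8)+4),0,.33,(0,0,255))
    cv2.imwrite(f"pics/{n}c.png",i)
E
```

```text
(no output)
```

View pics/w0c.png

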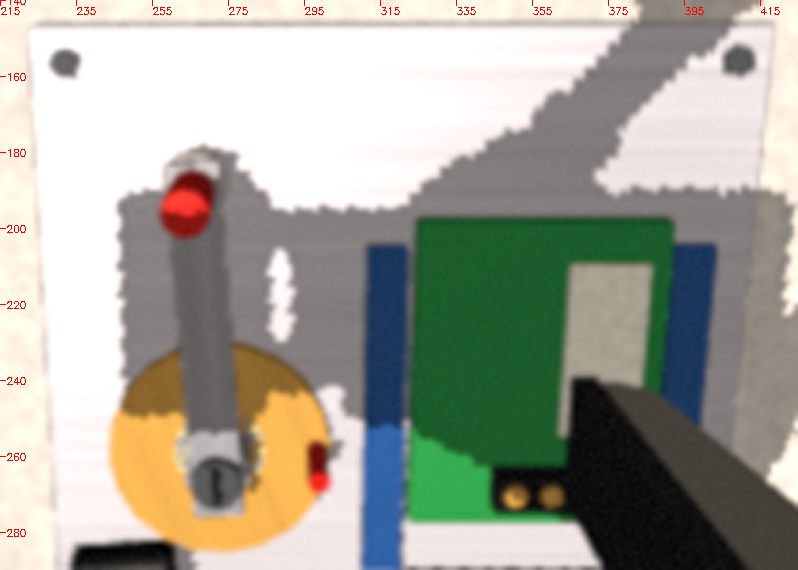

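View pics/w1c.png

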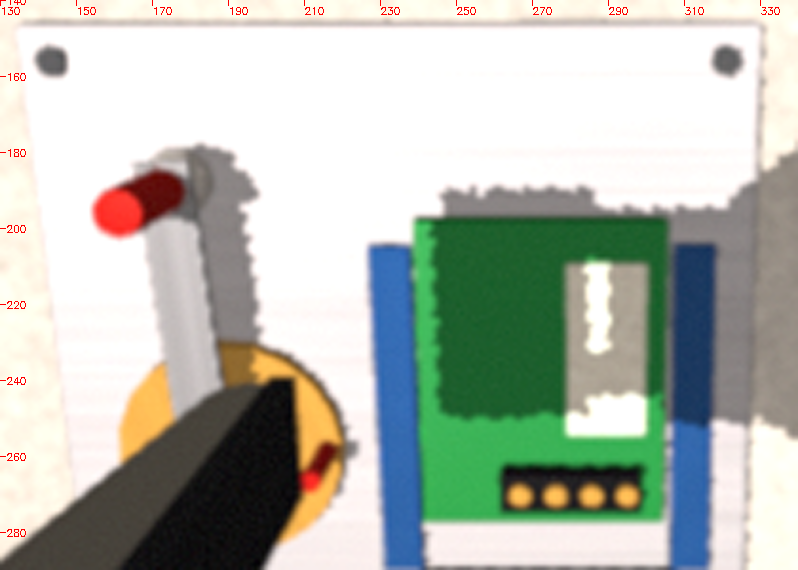

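```bash
cat > fit.py <<'E'
from h import *
a,b,t=load("w0"),load("w1"),load("top1")
g=lambda u,v:(215+u/5.3-.4,165+v/5.3-.4)
def tri(ua,ub):
    A=[];B=[]
    for c,u in((a,ua),(b,ub)):
        o,d=ray(c,u);d/=np.linalg.norm(d);P=np.eye(3)-np.outer(d,d);A.append(P);B.append(P@o)
    return np.linalg.lstsq(np.vstack(A),np.hstack(B),rcond=None)[0]
post=tri((263.9,194.2),(161.1,195.8)); m1=tri((324.7,197.4),(239.2,197.4)); m2=tri((392.1,197.4),(305.5,197.4))
print("post",post,"modL",m1,"modR",m2, "plate",tri((222.4,146.3),(134.7,146.3)),tri((419.5,146.3),(330,146.3)))
obs=[(a,(222.4,146.3),(-.1,-.11,.012)),(a,(419.5,146.3),(-.1,.09,.012)),(b,(134.7,146.3),(-.1,-.11,.012)),(b,(330,146.3),(-.1,.09,.012)),(a,(272.1,266.8),(.02,-.06,.041)),
 (a,(322.4,204.2),(-.04,-.0065,.016))]
p,r=fitfix(obs);print("fix",p,np.degrees(p[2]),r.round(1).tolist())
def loc(X,p=p):
    R=Ro.from_euler('z',p[2]).as_matrix();return R.T@(np.array(X)-[p[0],p[1],0])
print("post",loc(onz(a,(263.9,194.2),.067)),loc(onz(b,(161.1,195.8),.067)),loc(onz(t,g(660,322),.067)))
for c,l,rr in((a,(324.7,197.4),(392.1,197.4)),(b,(239.2,197.4),(305.5,197.4))): print("mod",loc(onz(c,l,.02)),loc(onz(c,rr,.02)))
print("walls outer",loc(onz(a,(311.6,204.2),.016)),loc(onz(a,(403.4,204.2),.016)),loc(onz(b,(227.1,204.5),.016)),loc(onz(b,(318.4,204.5),.016)))
print("pivot top",loc(onz(a,(272.1,266.8),.041)),loc(onz(t,g(600,177),.041)))
obs2=[(t,g(287,132),(.09,.09,.012)),(t,g(652,38),(.09,-.11,.012)),(t,g(750,382),(-.1,-.11,.012)),(t,g(380,483),(-.1,.09,.012))]
E
python3 fit.py
```

```text
post [ 0.550923   -0.13334706  0.06697816] modL [ 0.54869525 -0.07223336  0.01521167] modR [ 0.53054592 -0.00550717  0.01831829] plate [ 0.52537758 -0.1876128   0.00753935] [0.47466834 0.00468869 0.01428186]
fix [ 0.59367599 -0.05552794  0.25620183] 14.67928346351542 [[-0.4, 0.0], [0.7, -0.2], [-1.7, -0.5], [1.3, -0.3], [-0.6, 1.0], [0.5, 0.7]]
post [-0.06195234 -0.06444466  0.067     ] [-0.06021083 -0.06449286  0.067     ] [-0.05926788 -0.0637517   0.067     ]
mod [-0.04892944 -0.00537511  0.02      ] [-0.04889367  0.06378709  0.02      ]
mod [-0.04863398 -0.00401595  0.02      ] [-0.04862181  0.06428109  0.02      ]
walls outer [-0.04077496 -0.01837173  0.016     ] [-0.04074834  0.07758415  0.016     ] [-0.04015212 -0.01763101  0.016     ] [-0.04013359  0.07818999  0.016     ]
pivot top [ 0.01886925 -0.05940427  0.041     ] [ 0.02094371 -0.0580685   0.041     ]
```

Measurements agree to about 1–2 mm. The fixture is at (0.594, -0.055) with yaw 14.7°, the module's near face is at x = -48.8 mm (about 19 mm short), and the post is at (-61, -64) mm with its top at 67 mm. Now I'll push the module.

```bash
cat >> h.py <<'E'
P=np.array([.5937,-.0555,.2562])
cs,sn=np.cos(P[2]),np.sin(P[2])
def W(x,y,z): return np.array([P[0]+cs*x-sn*y,P[1]+sn*x+cs*y,z])
def L(v): return np.array([cs*v[0]+sn*v[1],-sn*v[0]+cs*v[1],v[2]]) # world vec -> local
def Lp(X): return L(np.array(X)-[P[0],P[1],0])
def F(n=4):
    f=[]
    for _ in range(n): f.append(bot.current_contact_force()); bot.hold(.01)
    return L(np.mean(f,0))
E
python3 - <<'E'
from h import *
bot.set_gripper(0.0,5)
print(bot.current_clock(),bot.current_opening())
bot.goto(W(-.085,.03,.06),rot(P[2]))
bot.line_to(W(-.085,.03,.0155),max_speed=.1)
bot.hold(.1); f0=F(); print("base",f0,Lp(bot.current_ee_pos()))
x=-.085
bot.line_to(W(-.066,.03,.0155),max_speed=.04); x=-.066
while x<-.036:
    x+= .003 if x<-.045 else .0007
    bot.line_to(W(x,.03,.0155),max_speed=.03)
    f=F(2)-f0; print(round(bot.current_clock(),2),round(x,4),(Lp(bot.current_ee_pos())[0]).round(4),f.round(2))
    if f[0]<-5: break
snap("wrist","w2")
E
```

```text
4.4333 0.003489119248197058
base [ 0.09877803  0.10343962 -0.2402442 ] [-0.08405247  0.02947961  0.01658526]
6.57 -0.063 -0.063 [-0.29 -0.41 -0.26]
6.83 -0.06 -0.0599 [-0.04 -0.1   0.44]
7.1 -0.057 -0.0569 [-0.41 -0.26  0.24]
7.37 -0.054 -0.0538 [0.21 0.16 0.3 ]
7.63 -0.051 -0.0508 [-0.16 -0.43 -0.57]
7.9 -0.048 -0.0478 [-0.09 -0.47  0.84]
8.17 -0.045 -0.0447 [0.65 0.05 0.34]
8.43 -0.0443 -0.0443 [-0.66  0.4  -0.16]
8.7 -0.0436 -0.0436 [-0.99  0.05  0.18]
8.97 -0.0429 -0.0428 [-0.64  0.2   0.22]
9.23 -0.0422 -0.0421 [-0.1   0.33 -0.43]
9.5 -0.0415 -0.0414 [-0.87  0.09  0.1 ]
9.77 -0.0408 -0.041 [-2.13 -0.32  0.77]
10.03 -0.0401 -0.0408 [-5.48 -0.55  3.65]
```

View pics/w2.png

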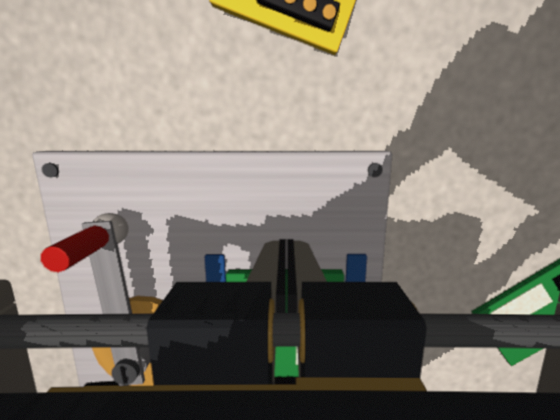

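The force rose to 5.5 N at finger x = -40.8 mm (the home position predicts about -40), so the module is against the stop. I'll back off, line up over the post with the jaws partly open, and look.

```bash
python3 - <<'E'
from h import *
bot.line_to(W(-.055,.03,.0155),max_speed=.08)
bot.line_to(W(-.07,.0,.11),max_speed=.25)
bot.set_gripper(.32)
bot.goto(W(-.0607,-.0643,.10),rot(P[2]+np.radians(3)))
bot.hold(.1)
print(bot.current_clock(),bot.current_opening(),Lp(bot.current_ee_pos()))
snap("wrist","w3");snap("top","top3")
i=cv2.imread("pics/top3.png")[165:265,255:375]; cv2.imwrite("pics/top3c.png",cv2.resize(i,None,fx=5,fy=5,interpolation=cv2.INTER_CUBIC))
E
```

```text
12.025 0.3198170477505191 [-0.06085333 -0.06359462  0.09987059]
```

View pics/w3.png

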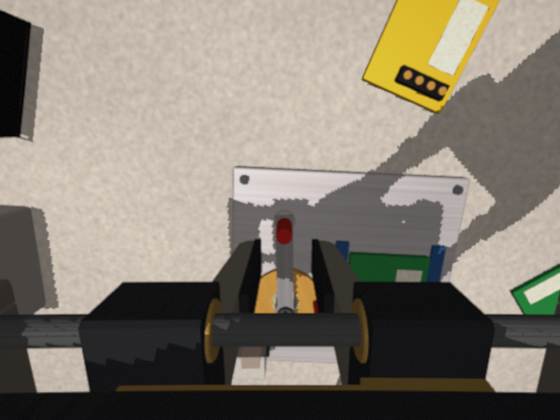

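View pics/top3c.png

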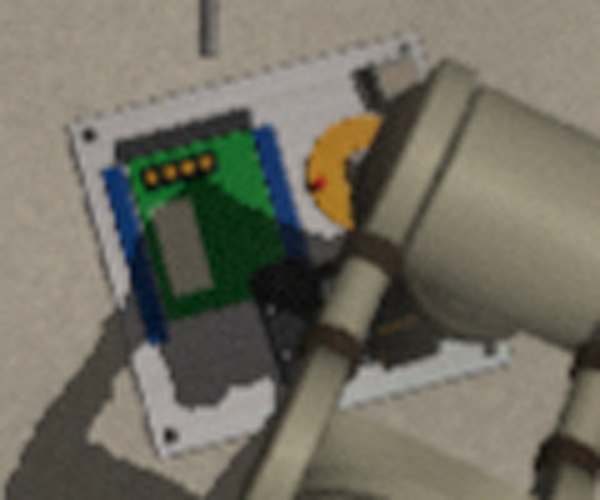

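The module sits against the back stop. In w3 the post (284,232) is centred between the jaws (x≈260 to 312). I'll descend around the post, narrow the cage without gripping, and swing.

```bash
cat >> h.py <<'E'
D=np.radians
def pose(adeg,z=.044,r=.08):
    a=D(adeg); return W(.02-r*np.cos(a),-.06+r*np.sin(a),z),rot(P[2]-a)
def Ft(adeg,f0,n=3):
    a=D(adeg); f=F(n)-f0; return -(f@[np.sin(a),np.cos(a),0]),f
E
python3 - <<'E'
from h import *
p,r=pose(-3); bot.line_to(p,r,max_speed=.08)
bot.set_gripper(.22,3); bot.hold(.1); f0=F(6)
print(bot.current_clock(),bot.current_opening(),f0,Lp(bot.current_ee_pos()))
np.save("f0.npy",f0)
a=-3.; 
while a<48:
    a+=1.5 if a>20 else 3
    p,r=pose(a); bot.line_to(p,r,max_speed=.05); ft,f=Ft(a,f0,2)
    print(round(bot.current_clock(),2),a,round(ft,2),f.round(1))
    if ft>11: print("STOP");break
snap("wrist","w4")
E
```

```text
13.4667 0.22257054732773937 [0.26797042 0.05730396 0.35887493] [-0.05983041 -0.0642075   0.04412136]
13.73 0.0 0.48 [ 0.9 -0.5 -0.9]
14.0 3.0 0.15 [-0.3 -0.1 -0.1]
14.27 6.0 -0.59 [-0.8  0.7  0.1]
14.53 9.0 0.05 [-0.7  0.  -0.5]
14.8 12.0 0.01 [-0.5  0.1  0.1]
15.07 15.0 0.2 [-0.  -0.2 -0.6]
15.33 18.0 0.45 [-0.4 -0.3 -0.1]
15.6 21.0 0.76 [-0.5 -0.6 -0.1]
15.87 22.5 -0.15 [-0.4  0.3 -0.6]
16.13 24.0 0.28 [-0.3 -0.2 -0.5]
16.4 25.5 0.38 [-0.3 -0.3 -0.5]
16.67 27.0 0.25 [-0.7  0.1 -0.1]
16.93 28.5 -0.28 [ 0.3  0.2 -0.1]
17.2 30.0 0.41 [-0.5 -0.2 -0.4]
17.47 31.5 -0.06 [ 0.2 -0.1 -1.1]
17.73 33.0 0.64 [-0.3 -0.6  0.1]
18.0 34.5 0.03 [ 0.  -0.  -0.6]
18.27 36.0 0.24 [-0.5  0.  -0.1]
18.53 37.5 0.26 [-0.4 -0.1 -0.6]
18.8 39.0 0.92 [-0.7 -0.6 -0.2]
19.07 40.5 0.51 [ 0.  -0.7 -0.4]
19.33 42.0 -0.38 [0.3 0.3 0.1]
19.6 43.5 -0.12 [-0.2  0.4 -0. ]
19.87 45.0 1.03 [-0.8 -0.7 -0.5]
20.13 46.5 -0.52 [ 0.2  0.6 -0.8]
20.4 48.0 0.22 [-0.2 -0.1  0.1]
```

View pics/w4.png

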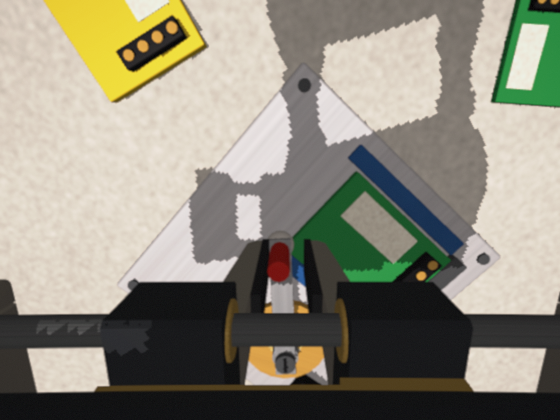

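```bash
python3 - <<'E'
from h import *
f0=np.load("f0.npy"); a=48.; hist=[]; st=.7; pressed=False
while a<95:
    a+=st
    p,r=pose(a); bot.line_to(p,r,max_speed=.03); ft,f=Ft(a,f0,2)
    e=Lp(bot.current_ee_pos()); aa=np.degrees(np.arctan2(e[1]+.06,.02-e[0]))
    print(round(bot.current_clock(),2),round(a,2),round(aa,2),round(ft,2),f.round(1))
    hist.append(ft)
    if ft>11: break
    if bot.current_clock()>45: break
    st=.7 if ft<4.5 else .25
E
```

```text
20.72 48.7 48.57 1.96 [-1.4 -1.3  0.1]
20.98 49.4 49.24 3.99 [-2.9 -2.8  0.8]
21.25 50.1 49.89 5.03 [-3.8 -3.3  2.8]
21.52 50.35 50.01 5.93 [-4.2 -4.2  2. ]
21.78 50.6 50.25 6.21 [-4.9 -3.8  2.3]
22.05 50.85 50.5 6.29 [-4.6 -4.3  2.1]
22.32 51.1 50.73 6.34 [-4.9 -4.1  0.8]
22.58 51.35 51.0 6.18 [-4.3 -4.5  1.5]
22.85 51.6 51.22 6.27 [-4.1 -5.   1.6]
23.12 51.85 51.49 6.05 [-4.4 -4.3  0.7]
23.38 52.1 51.73 6.17 [-4.3 -4.6  0.9]
23.65 52.35 51.97 5.87 [-3.6 -4.9 -0.1]
23.92 52.6 52.22 6.4 [-3.9 -5.4  0.5]
24.18 52.85 52.46 6.12 [-3.5 -5.5  0.6]
24.45 53.1 52.74 5.91 [-3.4 -5.4  0.4]
24.72 53.35 52.96 6.14 [-3.9 -5.   0.7]
24.98 53.6 53.23 6.53 [-3.8 -5.9 -0. ]
25.25 53.85 53.48 5.49 [-2.7 -5.6  0.1]
25.52 54.1 53.71 6.41 [-3.5 -6.1 -0.1]
25.78 54.35 53.98 6.28 [-2.9 -6.7 -0. ]
26.05 54.6 54.22 6.04 [-3.  -6.2 -0.4]
26.32 54.85 54.47 5.94 [-2.9 -6.2 -0.5]
26.58 55.1 54.73 6.65 [-2.9 -7.5 -0.9]
26.85 55.35 54.96 6.24 [-3.  -6.7 -0.2]
27.12 55.6 55.22 6.98 [-3.4 -7.3 -0.5]
27.38 55.85 55.46 6.39 [-2.8 -7.3 -0.5]
27.65 56.1 55.73 5.41 [-1.8 -7.  -0.5]
27.92 56.35 55.97 6.1 [-2.7 -6.9 -0.5]
[... 1857 characters left out ...]
71.05 71.12 1.74 [-1.7 -0.3 -1.3]
40.98 71.75 71.71 3.51 [-3.1 -1.7 -1.2]
41.25 72.45 72.29 4.66 [-3.9 -3.1 -1. ]
41.52 72.7 72.37 5.93 [-5.2 -3.2 -0.1]
41.78 72.95 72.55 6.27 [-5.5 -3.4 -0.1]
42.05 73.2 72.8 5.51 [-4.6 -3.7  0.2]
42.32 73.45 73.05 5.94 [-5.1 -3.6  0.2]
42.58 73.7 73.32 6.37 [-5.5 -4.  -0.4]
42.85 73.95 73.56 7.04 [-6.2 -4.  -0.4]
43.12 74.2 73.81 6.11 [-5.3 -3.8 -0.4]
43.38 74.45 74.05 7.07 [-6.1 -4.6 -0. ]
43.65 74.7 74.3 6.0 [-5.  -4.6 -0.1]
43.92 74.95 74.54 6.5 [-5.3 -5.3 -0.3]
44.18 75.2 74.79 6.35 [-5.4 -4.3 -0.4]
44.45 75.45 75.07 6.91 [-5.9 -4.7 -0.8]
44.72 75.7 75.29 6.38 [-5.3 -5.  -0.7]
44.98 75.95 75.56 6.68 [-5.6 -5.2 -1.1]
45.25 76.2 75.79 6.0 [-5.  -4.7 -1.1]
```

The force sat at about 6 N, more than the sliding drag should be. I'll look before pushing on.

```bash
python3 - <<'E'
from h import *
snap("wrist","w5");snap("scene","s5");snap("top","t5")
i=cv2.imread("pics/s5.png")[180:260,190:300]; cv2.imwrite("pics/s5c.png",cv2.resize(i,None,fx=7,fy=7,interpolation=cv2.INTER_CUBIC))
i=cv2.imread("pics/t5.png")[165:265,255:375]; cv2.imwrite("pics/t5c.png",cv2.resize(i,None,fx=5,fy=5,interpolation=cv2.INTER_CUBIC))
E
```

```text
(no output)
```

View pics/w5.png

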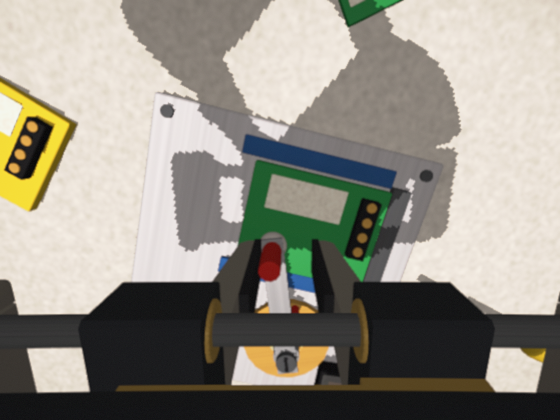

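View pics/s5c.png

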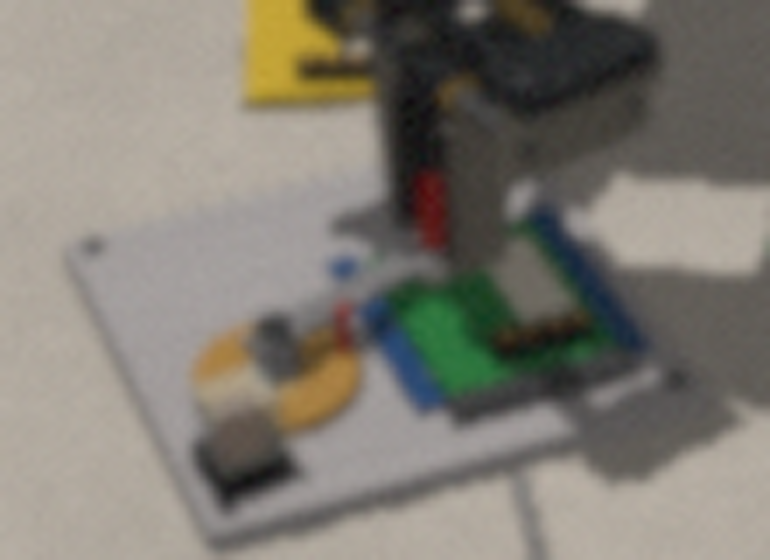

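View pics/t5c.png

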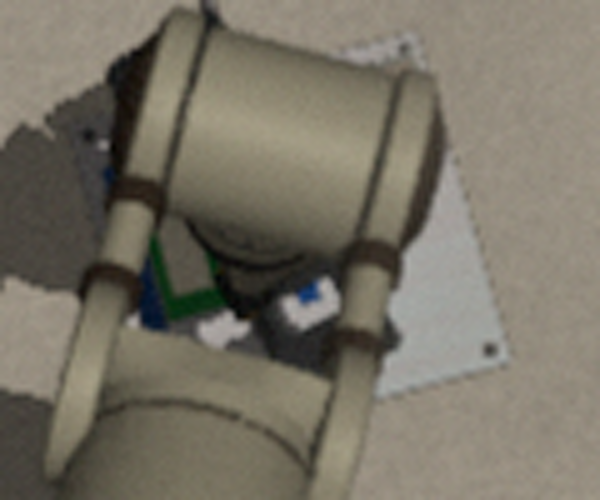

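The module is still home against the dark stop. The foot (275,240) is on the module, and the bar is close to the pin (296,311). No jam is visible, so I'll continue in small steps and watch for a steep rise in force at the pin.

```bash
python3 - <<'E'
from h import *
f0=np.load("f0.npy"); a=76.2; st=.5; n=0
while a<92:
    a+=st
    p,r=pose(a); bot.line_to(p,r,max_speed=.03); ft,f=Ft(a,f0,3)
    e=Lp(bot.current_ee_pos()); aa=np.degrees(np.arctan2(e[1]+.06,.02-e[0]))
    print(round(bot.current_clock(),2),round(a,2),round(aa,2),round(ft,2),f.round(1))
    if ft>11.7: break
    if bot.current_clock()>55: break
    st=.5 if ft<7.8 else .15
E
```

```text
45.67 76.7 76.3 6.26 [-5.1 -5.7 -1.3]
45.95 77.2 76.8 5.99 [-4.8 -5.7 -1.2]
46.23 77.7 77.32 6.39 [-5.2 -6.3 -1. ]
46.5 78.2 77.81 6.06 [-4.9 -6.1 -1.3]
46.77 78.7 78.3 5.98 [-4.9 -6.  -1.2]
47.05 79.2 78.8 6.53 [-5.5 -6.  -0.8]
47.33 79.7 79.28 6.62 [-5.7 -5.7 -0.9]
47.6 80.2 79.79 6.69 [-5.8 -5.9 -0.7]
47.88 80.7 80.29 6.55 [-5.6 -6.2 -1. ]
48.15 81.2 80.79 5.83 [-5.1 -5.5 -0.9]
48.42 81.7 81.27 6.31 [-5.6 -5.6 -0.8]
48.7 82.2 81.77 5.83 [-5.1 -5.7 -0.5]
48.98 82.7 82.26 6.57 [-6.  -5.2 -0.4]
49.25 83.2 82.77 6.44 [-5.8 -5.8 -0.6]
49.52 83.7 83.23 5.86 [-5.3 -5.6 -0.8]
49.8 84.2 83.74 6.47 [-5.9 -5.7 -0.7]
50.08 84.7 84.22 6.23 [-5.7 -6.  -0.4]
50.35 85.2 84.72 6.13 [-5.7 -5.6 -0.3]
50.62 85.7 85.22 6.11 [-5.7 -5.9 -0.4]
50.9 86.2 85.69 6.13 [-5.8 -5.4 -0.3]
51.17 86.7 86.18 5.85 [-5.6 -4.9 -1.4]
51.45 87.2 86.67 5.88 [-5.6 -5.6 -0. ]
51.73 87.7 87.15 6.8 [-6.6 -5.  -0.6]
52.0 88.2 87.65 6.34 [-6.2 -5.1 -1. ]
52.27 88.7 88.13 6.94 [-6.8 -5.1 -0.4]
52.55 89.2 88.62 6.53 [-6.5 -5.2 -1. ]
52.83 89.7 89.09 5.93 [-5.9 -4.8 -0.3]
53.1 90.2 89.58 6.32 [-6.3 -4.9 -0.4]
53.38 90.7 90.06 5.87 [-5.9 -5.  -0.5]
53.65 91.2 90.56 6.65 [-6.8 -4.9 -0.3]
53.92 91.7 91.04 6.57 [-6.7 -4.2 -0.3]
54.2 92.2 91.51 6.84 [-7.  -4.4 -0.9]
```

The force has levelled off at about 6.3 N, and that limit comes from the 3 N grip setting: the jaws are being pushed open. I'll unload, stiffen the grip at the same opening without touching the post, and press again.

```bash
python3 - <<'E'
from h import *
f0=np.load("f0.npy"); a=92.2; o=bot.current_opening(); print("open",o)
lag=np.degrees((o-.22)*.092/2/.08); print("lag",lag)
while a>60:
    a-=max(4.,0)
    p,r=pose(a); bot.line_to(p,r,max_speed=.06); ft,f=Ft(a,f0,2)
    print(round(bot.current_clock(),2),a,round(ft,2),round(bot.current_opening(),4),f.round(1))
    if ft<1.2: break
np.save("a.npy",a)
E
```

```text
open 0.7671576093943947
lag 18.026147504390714
54.47 88.2 5.91 0.6595 [-5.8 -2.3  0.9]
54.73 84.2 6.25 0.5472 [-6.2 -0.6  1.4]
55.0 80.2 6.56 0.4334 [-6.7  0.1  1.8]
55.27 76.2 6.29 0.3142 [-6.3 -0.8  2.1]
55.53 72.2 2.25 0.2227 [-2.1 -0.9 -0.5]
55.8 68.2 -0.11 0.2198 [-0.1  0.6 -0.2]
```

The stop engages at a ≈ 72° and the cage is back to its set opening. I'll stiffen the grip and press to about 12 N. If that works, the same script centres the jaws off the post, waits, and swings back.

```bash
cat > press.py <<'E'
from h import *
f0=np.load("f0.npy"); a=float(np.load("a.npy"))
bot.set_gripper(.22,50); ft,f=Ft(a,f0,2); print(round(bot.current_clock(),2),bot.current_opening(),round(ft,2))
a=71.; p,r=pose(a); bot.line_to(p,r,max_speed=.04); ft,f=Ft(a,f0,2); ok=False;print(ft)
while a<78 and bot.current_clock()<62:
    a+=.35 if ft<7.5 else .15
    p,r=pose(a); bot.line_to(p,r,max_speed=.03); ft,f=Ft(a,f0,3)
    print(round(bot.current_clock(),2),round(a,2),round(ft,2),round(bot.current_opening(),4),f.round(1))
    if ft>11.4: ok=True;break
if ok:
    for _ in range(3): bot.hold(.07); print("hold",Ft(a,f0,2)[0])
    ac=a-3.6
    p,r=pose(ac); bot.line_to(p,r,max_speed=.04); ft,f=Ft(ac,f0,2)
    print("rel",bot.current_clock(),ac,round(ft,2),f.round(1)); snap("wrist","w6")
np.save("a.npy",a)
E
python3 press.py
```

```text
56.03 0.219854446747455 -0.05
0.34856282675030886
56.58 71.35 0.72 0.2188 [-0.7 -0.1 -0.4]
56.85 71.7 0.73 0.2194 [-0.7 -0.2 -0.6]
57.12 72.05 0.13 0.217 [-0.1 -0.2 -0.3]
57.4 72.4 0.58 0.2172 [-0.6 -0.2 -1. ]
57.67 72.75 2.75 0.2238 [-2.5 -1.1 -0.2]
57.95 73.1 5.86 0.2201 [-5.3 -2.6  1. ]
58.23 73.45 6.45 0.2207 [-6.  -2.4  2. ]
58.5 73.8 7.45 0.2173 [-6.9 -3.   2.4]
58.77 74.15 7.72 0.2223 [-6.9 -3.8  2.3]
59.05 74.3 7.99 0.2208 [-7.3 -3.4  3.2]
59.33 74.45 8.78 0.2235 [-8.1 -3.6  2.7]
59.6 74.6 8.77 0.2211 [-8.2 -3.3  2.6]
59.88 74.75 9.22 0.2211 [-8.5 -3.8  3.1]
60.15 74.9 9.5 0.2197 [-8.9 -3.6  3.1]
60.42 75.05 9.95 0.2189 [-9.4 -3.5  3.7]
60.7 75.2 9.93 0.2209 [-9.3 -3.7  3.2]
60.98 75.35 9.99 0.2194 [-9.3 -3.8  4. ]
61.25 75.5 10.19 0.2214 [-9.5 -4.   3.2]
61.52 75.65 11.0 0.2223 [-10.2  -4.4   3.3]
61.8 75.8 11.0 0.2158 [-10.2  -4.6   4.2]
62.08 75.95 11.97 0.2217 [-11.3  -4.3   3.7]
hold 11.347052060421522
hold 11.588855782316937
hold 11.21929959568249
rel 62.6167 72.35000000000002 1.6 [-1.3 -1.2 -0.6]
```

View pics/w6.png

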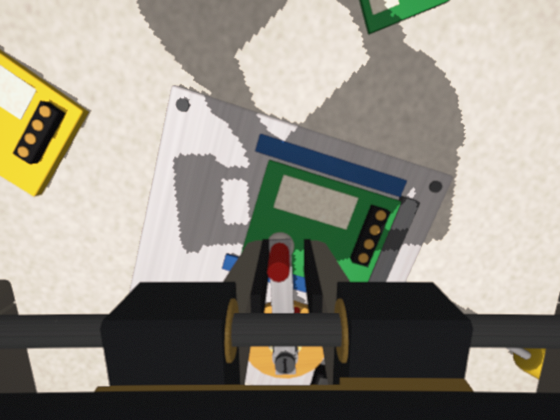

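Pressed at 11–12 N. The post still reads 1.6 N, so I'll back off to the jaw centre (a = 70), wait two seconds, then swing clear.

```bash
python3 - <<'E'
from h import *
f0=np.load("f0.npy")
a=70.;p,r=pose(a); bot.line_to(p,r,max_speed=.08); print("free",bot.current_clock(),Ft(a,f0,2)[0])
bot.hold(1.0); print(Ft(a,f0,2)[0]); bot.hold(.96)
print(bot.current_clock())
while a>10:
    a-=7
    p,r=pose(a); bot.line_to(p,r,max_speed=.07); f=L(bot.current_contact_force())-f0
    print(round(bot.current_clock(),2),a,f.round(1))
    if np.linalg.norm(f[:2])>12: print("HIGH"); break
a+=2.9;p,r=pose(a);bot.line_to(p,r,max_speed=.08)
print(bot.current_clock()); snap("wrist","w7")
E
```

```text
free 62.9167 -0.00941803409346409
-0.09078005078414755
64.9083
65.2 63.0 [-0.5 -0.8 -0.3]
65.49 56.0 [-1.  -0.5 -0.6]
65.78 49.0 [-0.1 -0.5 -1.5]
66.08 42.0 [-1.1 -0.5  0.3]
66.37 35.0 [-1.1  0.9 -0.9]
66.66 28.0 [-1.1  0.7 -0.8]
66.95 21.0 [-0.6 -0.1 -1.2]
67.24 14.0 [ 0.8  0.  -0.7]
67.53 7.0 [ 0.2 -0.5 -0. ]
67.7833
```

View pics/w7.png

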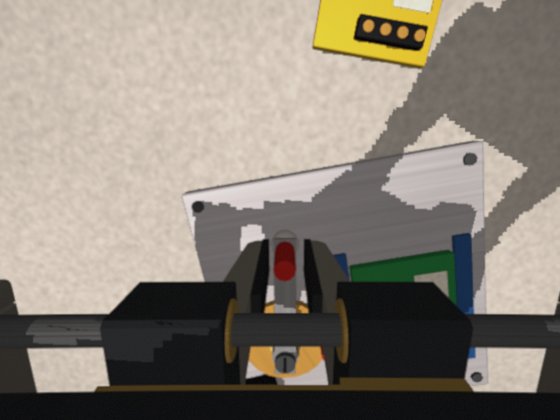

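```bash
python3 - <<'E'
from h import *
c=load("w7")
for x in (-.03,-.034): print(x,proj(c,W(x,.065,.02)),proj(c,W(x,.03,.02)))
print("wall corner",proj(c,W(-.04,.0665,.016)))
i=cv2.imread("pics/w7.png")[220:300,330:490]; cv2.imwrite("pics/w7c.png",cv2.resize(i,None,fx=5,fy=5,interpolation=cv2.INTER_CUBIC))
E
```

```text
-0.03 [455.41049567 253.52583062] [402.88832895 261.63949204]
-0.034 [455.18467975 248.03038202] [402.41743557 256.23885954]
wall corner [453.95761982 237.295925  ]
```

View pics/w7c.png

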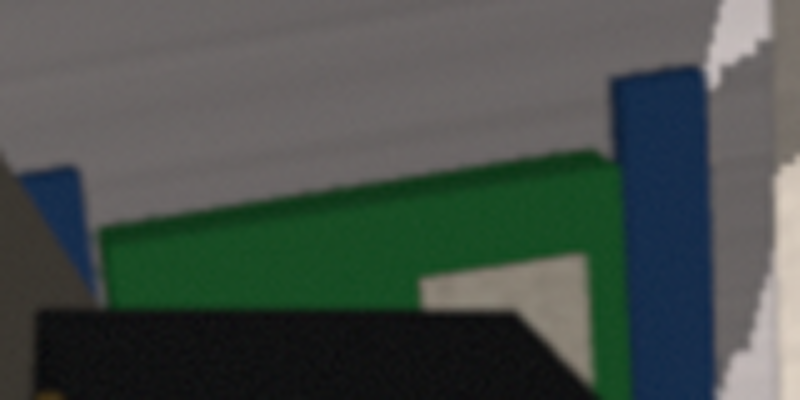

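The module's near corner reads (454,253), against (455.4,253.5) predicted for home; 4 mm short would give row 248. The post is centred between the jaws and well clear. Handing in.

```bash
python3 -c "
from h import *
print(F(2),bot.current_clock()); bot.job_done(); print(bot.current_clock())"
```

```text
[-0.21516136 -0.22919066  0.48782005] 67.85
the job is handed in; nothing more can be done
the job is handed in; nothing more can be done
```

The full sequence ran and I handed the job in at 67.9 s of the 72 s allowed; no verdict is reported.

- **Module home:** I pushed the larger green module about 19 mm until the force rose to about 5.5 N against the back stop. The last picture still shows it home: its near corner is within 2 pixels of the predicted spot, and 4 mm short would be about 5 pixels off.
- **Clip pressed:** The first press failed. The 3 N grip setting let the jaws be pushed open at about 6 N, so I unloaded, stiffened the grip without touching the post and pressed again. That gave 12.0 N, holding at 11.2–11.6 N for about 0.2 s.
- **Tester pause:** The fingers were off the clip for about two seconds, reading within 0.1 N of zero.
- **Clip clear:** I swung the clip back until the post was about 78 mm from the module's centre line, by arm position (50 mm needed). The fingers ended centred around the post with no load above sensor noise.

**Not confirmed:** I could not read the force at the pin directly. I expect more than 18 N from the post force and the stated drag. I took no last picture of the bystanders, but the path stayed clear of them and no unexpected contact showed in the force readings.

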